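Hang the tamper holder on its keyhole studs and load it

TASK

Hang the steel tamper holder on the wooden upstand: slip its two keyholes over the pair of headed studs and slide it down until it is fully home. Then swing the brass catch down level over the holder's shoulder so that it cannot lift off, and after that stand the tamper upright in the holder's ring. Leave everything else on the counter where it stands.

Things in the scene. Friction and masses are not known exactly. Their poses are not given: they have to be found in the camera images.
- upstand: Low fixed wooden panel, 440 mm along its y, 18 mm thick, top 165 mm above the counter; origin under its centre. x points out of its working face, away from the robot. Two places on that face, 200 mm apart, either way round: the stud mount, and open hooks with spoons, which are not part of the job.
- studs (a point): Point midway between the two fixed headed studs, on the face of their dark steel sheet on the upstand, 135 mm above the counter. x straight out of that face, away from the robot; y along the upstand; z up. Studs at y = -35 and +35 mm: shank 8 mm thick, 6.5 mm long, then a head 18 mm across, 4 mm thick.
- holder_slots (a point): Loose holder, upright on its shelf, 0.4 kg: point on the back face of its 4 mm sheet, 80 mm above its underside, that meets studs when fully hung. x out of the front (shelf side), y along the width, z up. Keyholes at y = -35, +35 mm: entry 25 mm wide centred 20 mm below this point, slot 12 mm wide from it up to 4 mm above this point. Sheet 110 mm wide, shoulders 15 mm above.
- holder_grip (a point): Centre of the tongue by which the holder is gripped, 138 mm above its underside: 58 mm above holder_slots and 6 mm out in x; same axes. Tongue 12 mm thick (x), 40 mm wide (y), its wooden strip runs from 30 mm below to 20 mm above this point. Once hung, its top stands 48 mm above the upstand, so fingers fit before and behind it.
- holder_ring (a point): Centre of the floor inside the holder's ring, on its 6 mm thick shelf: 68 mm out in x and 74 mm below holder_slots; same axes. The ring is 60 mm across inside, 14 mm high, wall 4 mm. The shelf is 90 mm wide and reaches 106 mm out from the back face.
- catch (a joint): Angle of the brass turn-catch beside the studs, rad: 0 is level (closed, at its stop, 3 mm above the hung holder's shoulder on its +y side), pi/2 upright, up to 2.2 leaning outwards. It starts near upright, clear of the holder, and stays where it is left; 1 to 2 N at the tab turns it.
- catch_pivot (a point): On the catch's fixed axis (along x of studs), at x = 28, y = +85, z = +24 mm from studs; same axes. At catch angle a the tab lies 45 mm from here, at y = -45 cos a, z = +45 sin a.
- catch_tab (a point): Middle of the catch's finger tab: a round brass pin 12 mm thick that sticks out along x of studs, from 10 to 37 mm out from the mount's face, on a bar 12 mm wide lying 2 to 10 mm out from the face.
- tamper_center (a point): Middle of the loose tamper, 46 mm above its underside, on its axis (z up). Steel base 54 mm across and 22 mm high, thin neck, wooden handle 32 mm across and cylindrical from 2 to 34 mm above this point; 92 mm tall in all, about 0.35 kg. Starts upright on the counter.
- mug: Bystander, to be left where it stands: white mug, 80 mm across, 85 mm tall; origin at the centre of its underside.
- jar: Bystander, to be left where it stands: glass jar with wooden lid, 84 mm across, 100 mm tall; origin at the centre of its underside.
- pitcher: Bystander, to be left where it stands: steel milk jug, 76 mm across, 100 mm tall; origin at the centre of its underside.
- tin: Bystander, to be left where it stands: black tin, 70 mm across, 85 mm tall; origin at the centre of its underside.
- papercups: Bystander, to be left where it stands: stack of white paper cups, 82 mm across at its top, 110 mm tall; origin at the centre of its underside.
- syrup: Bystander, to be left where it stands: white bottle, 64 mm across, 115 mm tall; origin at the centre of its underside.
Not all that is in view belongs to the job. Leave any green or pink look-alike of the part that bears holder_slots alone. What is shaped like the part that bears tamper_center but pink or red is not meant.

How it is judged (in metres and radians):
On the way, in this order (a step that is already met when the one before it is completed fails the run):
1. the holder hangs on both studs, slid fully down behind the heads (x of holder_slots in the frame of studs between -0.003 and 0.005 m and y of holder_slots in the frame of studs between -0.005 and 0.005 m and z of holder_slots in the frame of studs between -0.005 and 0.004 m and angle between the z axis of holder_slots and the z axis of studs, either way round below 0.09 rad and angle between the x axis of holder_slots and the x axis of studs, either way round below 0.09 rad), for 0.3 s.
2. with the holder hanging, the catch is level over its shoulder (all of step 1 and value of joint catch below 0.12 rad), for 0.2 s.
3. the tamper stands in the ring of the hanging, latched holder (all of step 2 and horizontal distance between tamper_center and holder_ring below 0.009 m and z of tamper_center in the frame of holder_ring between 0.04 and 0.051 m and angle between tamper_center's own z axis and vertical below 0.12 rad), for 0.2 s.
At the end, for the whole second after the job is handed in: The holder hangs fully down on both studs (slot point within 5 mm of the studs point, 4 mm upwards; square within 0.09 rad), the catch is level (under 0.12 rad) and the tamper stands upright on the ring floor (axis within 9 mm of the ring centre, tilt under 0.12 rad) (all of step 3); the robot touches nothing.
It fails at once if a bystander is pushed more than 40 mm (distance of any of mug, jar, pitcher, tin, papercups, syrup from where it was at the start of the episode above 0.04 m).
It fails at once if a bystander is tipped over (angle between any of mug, jar, pitcher, tin, papercups, syrup's own z axis and vertical above 0.5 rad).
It also fails if it takes over 64 s, if anything falls off the work surface, if the arm or the gripper's body presses on something with over 40 N, if the wrist force passes 120 N, or if a joint passes its speed limit or range.

ROBOT

A 6-joint arm with a two-finger parallel gripper is mounted at the origin on the work surface. World frame = base frame: x ahead of the robot, y to its left, z up, the work surface at z = 0. Lengths are in mm, angles in degrees, forces in N, time in s.
With the tool pointing down it reaches from about 350 to 850 mm from the base axis. Payload 8.1 kg.
Tool frame: the origin (TCP) lies midway between the tips of the shut fingers; the grasp point (between the pads) lies 19 mm behind it; z points along the fingers, y is the line along which they close (so a half turn about z gives the same grasp; the last joint's range is limited). The gripper opens to 85 mm and grips with 20 to 120 N. Pads are 22 mm wide; open, the fingers measure 114 mm over their backs; the gripper's body (76 mm by 85 mm) begins 54 mm behind the grasp point. The pads swing forward as they close: fully open they stand 13 mm farther back than shut.
Start: joints at [60.08, 7.471, 85.268, -0, 87.261, -4.893], TCP at [253.805, 543.68, 231.292] pointing down, gripper open.
Joint ranges: [-169.43, 169.43], [-51.17, 129.36], [1.28, 143.12], [-76.62, 256.62], [0, 156.53], [-152.29, 152.29]. Speed limits (degrees/s): [136.94, 136.94, 159.86, 180, 180, 180].

INTERFACE

Orientations are given as [roll, pitch, yaw] about the fixed x, y, z axes, in that order (R = Rz(yaw) Ry(pitch) Rx(roll)).
In Python, from bench import sense, snapshot, camera_params, hand_in, masks_of, pinpoint gives the robot as it stands.
- The arm moves only by the tool step_arm, never from a script. Its argument "targets" is a list of rows, each an object with "angular": the turn, a rotation vector about the tool's x, y, z scaled (see below), a list of three; "dp": the shift along the tool's x, y, z scaled (see below), a list of three; "fingers": the closure, from 0 (fully open) to 1 (shut). A call has exactly 8 rows; each row is the pose to reach, as a shift and turn from the pose commanded when the call began, along the tool's axes at that moment, turning the shorter way round; what a row does not reach only later rows make up. The controller multiplies each number of a shift by 0.2 m and each number of a turn by 180 degrees. A row lasts 1/8 s, in which the tool goes at most 62.5 mm and 10.7 degrees, less where a joint would pass 70% of its speed; a pose out of reach is approached as far as the arm can. A call with a number of a shift or a turn outside -1 to 1 is refused whole. A call with a gripper value outside its range is refused whole. The fingers move at their own pace and stop on an object; "newtons" is the grip in N (left out, the last holds). Time passes only in rows, so rows that repeat a pose let the fingers close, or fill a call up. It gives the time, the measured TCP pose, the force, the opening and the grip force at its end, in the units of the state.
- sense(): the state, without advancing time (a new reading comes with each control period).
- snapshot(name): name is "scene" or "top" or "wrist"; returns the picture (420x560x3 uint8, blue, green, red); there is no depth.
- camera_params(name): a dict with "vfov" (degrees; the focal length in pixels is half the picture's height over the tangent of half this angle, whatever the lens; pixels are square), "cx", "cy" (the principal point, pixels), "R" (3x3) and "t" (3): a world point X has camera coordinates R X + t. Camera axes: x right, y down, z forward; pixel columns grow to the right and rows downward; lengths in mm; the calibration is good to about 2 mm. A picture is of the moment at which its call begins: read the wrist's pose just before it. camera_params takes no time and is no camera call; for the wrist camera it gives the pose at the moment of the call.
- hand_in(): hands the job in; it is judged then, once.
Trained networks look in the newest picture that a camera, given by its name, has taken for a name from the list of things; names that differ only in an ending like _2 or _b are one class to them, and where a whole thing is asked for, a point or a joint stands for the part that bears it (a point fixed in the world has none). Each returns a list of dicts, best first, with "conf" (0 to 1); they miss things now and then, are a little off and sometimes report something else, mostly with a low value. They report only what shows in the picture. A call takes as long as a camera call. They do not tell look-alikes from the thing itself.
- masks_of(camera, label): "pixels" (420x560 bool, what is visible of it) and "at" ([column, row] in pixels, amid what is visible of it).
- pinpoint(camera, label): "at" ([column, row] in pixels: a listed point, or the origin of a listed thing).
The state is a dict: "time": time; "joint_pos": joint angles; "qd": joint speeds; "joint_efforts": joint torques, N m; "tool_pos": TCP position; "tcp_rot": TCP orientation; "ft_force": force on the tool from outside, world axes, zero at the start; "wrist_torque": the same for the moment, N m; "finger_gap": finger opening in mm; "grip_force": force on a finger pad.
Only numpy, scipy, OpenCV 4.12 (cv2) and the standard library are available. Lean on these libraries where they do the work, as an engineer would, in place of code of your own. Each camera call takes 0.05 s, during which the arm holds its last target. There are 200 camera calls.

## Working session

There is one attempt and no reset: what is moved stays moved. The work goes in short steps, Python scripts to look and compute and a tool call to move; the robot and the scene stay as the last step left them, time stands still between calls to the robot, and variables do not carry over. Pictures are saved under pics/ and viewed, at most 13 in all, crops included, and the job is handed in when it is done.

Besides the shell and the picture viewer there is one more tool, called as name(argument=value, ...) on one line, values as JSON. step_arm: Moves the arm, as the interface text tells. Its arguments: {"type":"object","properties":{"targets":{"type":"array","items":{"type":"object","properties":{"angular":{"type":"array","items":{"type":"number","minimum":-1,"maximum":1}},"dp":{"type":"array","items":{"type":"number","minimum":-1,"maximum":1}},"fingers":{"type":"number"}}}},"newtons":{"type":"number"}},"required":["targets"]}

```bash
mkdir -p pics; ls
python3 - <<'E'
from bench import *
import cv2,numpy as np
s=sense();print({k:np.round(v,2).tolist() for k,v in s.items()})
for n in("scene","top"):
    p=camera_params(n);print(n,p)
a=snapshot("scene");b=snapshot("top")
cv2.imwrite("pics/scene.png",a);cv2.imwrite("pics/top.png",b)
for n in("scene","top"):
    for l in("studs","holder_slots","holder_grip","holder_ring","catch_pivot","catch_tab","tamper_center","upstand","mug","jar","pitcher","tin","papercups","syrup"):
        print(n,l,[(np.round(d["at"],1).tolist(),round(d["conf"],2)) for d in pinpoint(n,l)][:4])
E
```

```text
pics
{'time': 0.0, 'joint_pos': [60.08, 7.52, 85.33, 0.0, 87.26, -4.89], 'qd': [-0.03, 0.07, -0.1, -0.03, -0.07, 0.1], 'joint_efforts': [-0.0, -56.94, -50.06, -0.0, 0.01, -0.0], 'tool_pos': [253.5, 543.19, 230.22], 'tcp_rot': [-179.89, -0.01, 154.97], 'ft_force': [0.29, -0.57, 0.6], 'wrist_torque': [-0.03, 0.06, -0.01], 'grip_force': 0.0, 'finger_gap': 85.57}
scene {'vfov': 42.58418148949139, 'cx': 265.93319925754963, 'cy': 216.6372762050193, 'R': array([[-0.30599463,  0.951992  ,  0.0088604 ],
       [ 0.72162921,  0.23800058, -0.6500823 ],
       [-0.62098194, -0.19252778, -0.75981214]]), 't': array([ 110.62293607, -349.54312975, 2053.4749268 ])}
top {'vfov': 46.27084258186583, 'cx': 279.125343636793, 'cy': 206.90388581158408, 'R': array([[-0.01375285, -0.99985741, -0.00979878],
       [-0.98904192,  0.0150434 , -0.14686652],
       [ 0.14699298,  0.00767157, -0.98910779]]), 't': array([  56.35325307,  585.04050344, 1770.18976449])}
scene studs [([280.9, 181.1], 0.8)]
scene holder_slots [([437.2, 238.7], 0.69), ([355.8, 215.3], 0.65), ([369.4, 238.1], 0.59)]
scene holder_grip [([37
[... 881 characters left out ...]
([131.5, 239.0], 0.91), ([200.8, 246.1], 0.89), ([188.6, 221.2], 0.69), ([300.1, 251.3], 0.54)]
top holder_ring [([156.9, 232.9], 0.87), ([195.2, 202.7], 0.65), ([198.5, 263.1], 0.64)]
top catch_pivot [([246.0, 236.4], 0.52)]
top catch_tab [([242.2, 238.9], 0.64), ([246.9, 182.0], 0.18)]
top tamper_center [([392.0, 211.7], 0.68), ([425.1, 227.6], 0.57), ([190.2, 219.0], 0.48), ([367.0, 208.5], 0.43)]
top upstand []
top mug [([277.6, 174.2], 0.94), ([244.6, 237.2], 0.41)]
top jar [([307.1, 173.6], 0.64)]
top pitcher [([213.8, 168.4], 0.77), ([197.4, 205.9], 0.36)]
top tin [([342.9, 175.6], 0.67)]
top papercups [([247.4, 181.1], 0.58)]
top syrup [([370.4, 169.0], 0.81), ([245.9, 181.8], 0.27)]
```

Run:
```python
import cv2
a=cv2.imread("pics/scene.png");b=cv2.imread("pics/top.png")
cv2.imwrite("pics/scene2.png",cv2.resize(a[130:350,90:500],(800,429),interpolation=cv2.INTER_CUBIC))
cv2.imwrite("pics/top2.png",cv2.resize(b[130:310,90:470],(800,379),interpolation=cv2.INTER_CUBIC))
```

```text
(no output)
```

View pics/scene2.png

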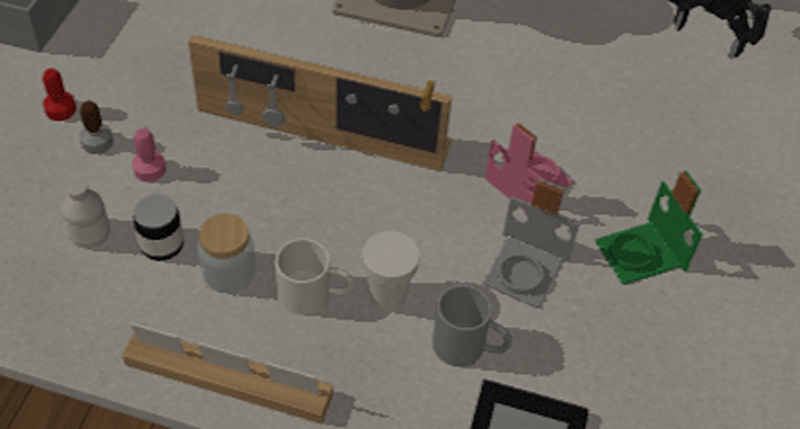

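View pics/top2.png

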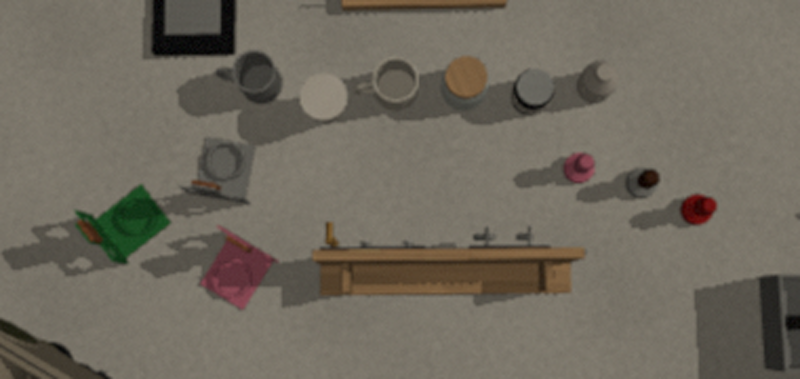

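The steel holder is the grey one (scene ≈(366,240), top ≈(192,215)). The pink one at scene (355,215) and the green one at (437,239) are look-alikes. The tamper is the steel one with the dark handle (scene (139,189), top (392,212)). Its look-alikes are red at (117,179) and pink at (165,205).

```bash
cat > h.py <<'E'
import numpy as np,cv2
from bench import *
from scipy.spatial.transform import Rotation as Ro
def K(p): f=210/np.tan(np.radians(p["vfov"]/2)); return np.array([[f,0,p["cx"]],[0,f,p["cy"]],[0,0,1]])
def P(p): return K(p)@np.c_[p["R"],p["t"]]
def ray(p,uv):
    R=np.array(p["R"]); o=-R.T@p["t"]; d=R.T@np.linalg.solve(K(p),[uv[0],uv[1],1]); return o,d
def atz(p,uv,z):
    o,d=ray(p,uv); return o+d*(z-o[2])/d[2]
def tri(obs):
    A=np.vstack([np.r_[[uv[0]*M[2]-M[0]],[uv[1]*M[2]-M[1]]] for M,uv in [(P(p),uv) for p,uv in obs]])
    x=np.linalg.svd(A)[2][-1]; X=x[:3]/x[3]
    e=[np.linalg.norm((P(p)@np.r_[X,1])[:2]/(P(p)@np.r_[X,1])[2]-uv) for p,uv in obs]
    return X,np.round(e,1)
def proj(p,X):
    q=P(p)@np.r_[X,1]; return q[:2]/q[2]
def look(l,n="wrist"): return [(np.round(d["at"],1).tolist(),round(d["conf"],2)) for d in pinpoint(n,l)][:4]
E
python3 - <<'E'
from h import *
s,t=camera_params("scene"),camera_params("top")
for l,a,b in [("studs",(280.9,181.1),(269.2,246.6)),("pivot",(304.8,188.2),(246,236.4)),("tab",(308.5,176.3),(242.2,238.9)),("slots",(369.4,238.1),(191.2,223.3)),("grip",(370.3,226.2),(188.6,221.2)),("ring",(356.3,272.2),(195.2,202.7)),("tamper",(139.2,188.7),(392,211.7)),
 ("mug",(244.2,281),(277.6,174.2)),("jar",(208,269.9),(307.1,173.6)),("pitcher",(323.8,305.7),(213.8,168.4)),("cups",(284.5,283.6),(247.4,181.1)),("syrup",(135.8,249.1),(370.4,169))]:
    X,e=tri([(s,a),(t,b)]);print(l,X.round(1),e)
print("studs@135",atz(s,(280.9,181.1),135),atz(t,(269.2,246.6),135))
print(camera_params("wrist"))
E
```

```text
studs [435.4  76.8 142. ] [1.8 2. ]
pivot [468.2 157.4 169.8] [1.  1.1]
tab [457.  164.8 211.5] [1.7 1.8]
slots [524.5 369.3  82. ] [1.3 1.3]
grip [525.9 365.6 137.5] [0.6 0.6]
ring [610.3 361.1  19.8] [0.4 0.4]
tamper [ 556.8 -359.4   85.1] [0.5 0.5]
mug [722.1  50.1 -12.9] [0.7 0.6]
jar [721.9 -64.2  -7. ] [1. 1.]
pitcher [743.5 295.3   6.8] [0. 0.]
cups [695.9 166.8  -9.4] [0.5 0.4]
syrup [ 730.7 -300.    10.8] [0. 0.]
studs@135 [430.39080924  69.61230485 135.        ] [433.83401635  83.42754567 135.        ]
{'vfov': 61.82204291764294, 'cx': 276.3838647876088, 'cy': 219.4296158343388, 'R': array([[ 4.23046665e-01,  9.06107529e-01, -8.15119877e-04],
       [ 8.74641534e-01, -4.08120370e-01,  2.61610301e-01],
       [ 2.36714397e-01, -1.11386303e-01, -9.65173241e-01]]), 't': array([-600.37717623,  -33.35285272,  378.9919441 ])}
```

step_arm(targets=[{"dp": [-0.25,0,-0.1],"angular": [0,0,0.05],"fingers": 0},{"dp": [-0.5,0,-0.15],"angular": [0,0,0.1],"fingers": 0},{"dp": [-0.75,-0.05,-0.15],"angular": [0,0,0.16],"fingers": 0},{"dp": [-1,-0.1,-0.15],"angular": [0,0,0.22],"fingers": 0},{"dp": [-1,-0.13,-0.15],"angular": [0,0,0.28],"fingers": 0},{"dp": [-1,-0.13,-0.15],"angular": [0,0,0.34],"fingers": 0},{"dp": [-1,-0.13,-0.15],"angular": [0,0,0.389],"fingers": 0},{"dp": [-1,-0.13,-0.15],"angular": [0,0,0.389],"fingers": 0}])

```text
time: 2.5
tool_pos: [424.1, 435.5, 261.3]
tcp_rot: [180.0, 0.0, 85.0]
ft_force: [0.6, -0.2, -0.4]
finger_gap: 85.3
grip_force: 0.0
```

step_arm(targets=[{"dp": [-0.1,0.25,0],"angular": [0,0,0],"fingers": 0},{"dp": [-0.2,0.5,0],"angular": [0,0,0],"fingers": 0},{"dp": [-0.22,0.6,0],"angular": [0,0,0],"fingers": 0},{"dp": [-0.22,0.6,0],"angular": [0,0,0],"fingers": 0},{"dp": [-0.22,0.6,0],"angular": [0,0,0],"fingers": 0},{"dp": [-0.22,0.6,0],"angular": [0,0,0],"fingers": 0},{"dp": [-0.22,0.6,0],"angular": [0,0,0],"fingers": 0},{"dp": [-0.22,0.6,0],"angular": [0,0,0],"fingers": 0}])

```text
time: 3.5
tool_pos: [539.3, 381.5, 261.5]
tcp_rot: [180.0, -0.0, 85.0]
ft_force: [0.0, -0.2, 0.1]
finger_gap: 85.6
grip_force: 0.0
```

Run:
```python
from h import *
w=camera_params("wrist");a=snapshot("wrist");cv2.imwrite("pics/w1.png",a);print(sense()["tool_pos"])
hz=dict(holder_slots=80,holder_grip=138,holder_ring=6)
for l,z in hz.items():
    for u,c in look(l): print(l,u,c,atz(w,u,z).round(1))
```

```text
[539.37848992 381.38720324 261.42761256]
holder_slots [189.1, 274.2] 0.98 [444.9 311.6  80. ]
holder_slots [268.0, 205.4] 0.8 [530.1 375.   80. ]
holder_slots [273.9, 226.6] 0.58 [533.8 353.6  80. ]
holder_grip [273.6, 225.1] 0.74 [535.6 371.8 138. ]
holder_grip [166.9, 298.9] 0.67 [440.8 315.4 138. ]
holder_ring [154.0, 226.9] 0.9 [390. 344.   6.]
holder_ring [329.8, 200.2] 0.88 [598.8 358.1   6. ]
holder_ring [231.3, 62.5] 0.85 [502.8 514.6   6. ]
```

View pics/w1.png

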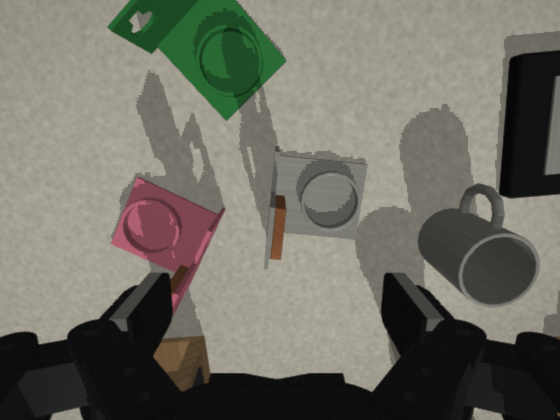

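The wrist picture shows the steel holder in the middle (ring at about (329,200), wood tongue at (278,227)). The pink holder is at left (150,225) and the green one above (230,60). Next I take the yaw from the shelf corners.

Run:
```python
from h import *
w=camera_params("wrist")
a=cv2.imread("pics/w1.png")
c=np.array([[[366,160]],[[357,238]]],np.float32)
c=cv2.cornerSubPix(cv2.cvtColor(a,6),c,(4,4),(-1,-1),(3,30,.01)).reshape(-1,2)
q=[atz(w,u,6) for u in c];print(c,q);d=q[0]-q[1];print("shelf yaw",np.degrees(np.arctan2(-d[0],d[1])),np.linalg.norm(d[:2]))
# wood strip top outline z=158
hsv=cv2.cvtColor(a,cv2.COLOR_BGR2HSV);m=((hsv[...,0]<20)&(hsv[...,1]>110)).astype(np.uint8);m[:180]=0;m[275:]=0;m[:,:255]=0;m[:,300:]=0
ct=max(cv2.findContours(m,0,2)[0],key=cv2.contourArea);b=cv2.minAreaRect(ct);print(b);print(cv2.approxPolyDP(ct,3,True).reshape(-1,2).tolist())
for u in cv2.boxPoints(b): print(u,atz(w,u,158).round(1),atz(w,u,108).round(1))
big=cv2.resize(a[140:280,250:380],None,fx=4,fy=4,interpolation=cv2.INTER_CUBIC);cv2.imwrite("pics/w1c.png",big)
```

```text
[[364.27106 158.08952]
 [354.39743 239.64772]] [array([639.90683709, 402.6388987 ,   6.        ]), array([626.00567125, 307.08912351,   6.        ])]
shelf yaw -8.277664299092987 96.55569352006371
((278.4753112792969, 227.1763458251953), (10.476181983947754, 62.73258972167969), 5.1021647453308105)
[[282, 196], [276, 196], [271, 258], [280, 257], [285, 213]]
[270.4685  257.95255] [532. 352. 158.] [529.3 332.4 108. ]
[276.04742 195.46849] [540.3 399.  158. ] [539.4 389.1 108. ]
[286.48212 196.40015] [547.7 397.7 158. ] [548.3 387.5 108. ]
[280.9032  258.88422] [539.7 350.5 158. ] [538.6 330.7 108. ]
```

View pics/w1c.png

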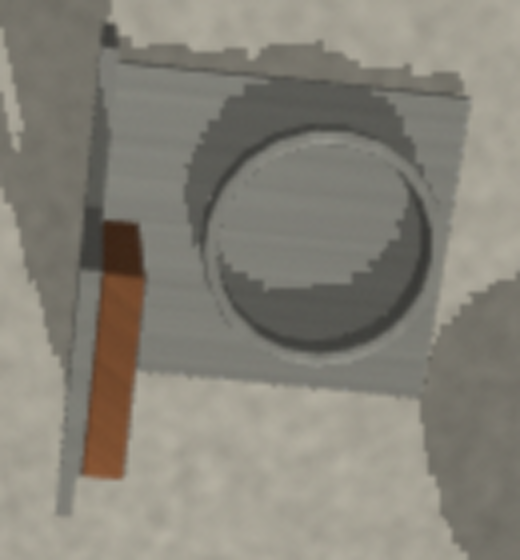

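Run:
```python
from h import *
w=camera_params("wrist")
g=lambda x,y,z: atz(w,(250+(x-1.5)/4,140+(y-1.5)/4),z)
def yaw(p,q): d=q-p; return np.degrees(np.arctan2(-d[0],d[1])),np.linalg.norm(d)
print("shelf front",yaw(g(421,396,6),g(469,98,6)))
print("shelf side",(lambda d:np.degrees(np.arctan2(d[1],d[0])))(g(469,98,6)-g(120,60,6)))
print("wood front",yaw(g(123,478,158),g(143,277,158)),"wood back",yaw(g(85,477,158),g(105,272,158)))
print("sheet back",yaw(g(57,515,95),g(100,45,95)))
print("tongue c",g(101.5,376,158)); r=g(318,243,18);print("ring c",r, g(318,243,6))
```

```text
shelf front (np.float64(-10.429024413256021), np.float64(88.77539507892533))
shelf side -11.166048025105214
wood front (np.float64(-10.18392034259621), np.float64(38.9037597991285)) wood back (np.float64(-10.48558293702685), np.float64(39.651683272764586))
sheet back (np.float64(-10.423544562972177), np.float64(110.23992639058827))
tongue c [537.06697806 370.68524911 158.        ]
ring c [596.64584218 360.36287007  18.        ] [598.25155372 357.63847229   6.        ]
```

step_arm(targets=[{"dp": [-0.052,-0.011,0.15],"angular": [0,0,0.03],"fingers": 0},{"dp": [-0.052,-0.011,0.35],"angular": [0,0,0.03],"fingers": 0},{"dp": [-0.052,-0.011,0.55],"angular": [0,0,0.03],"fingers": 0},{"dp": [-0.052,-0.011,0.68],"angular": [0,0,0.03],"fingers": 0},{"dp": [-0.052,-0.011,0.71],"angular": [0,0,0.03],"fingers": 0},{"dp": [-0.052,-0.011,0.71],"angular": [0,0,0.03],"fingers": 0},{"dp": [-0.052,-0.011,0.71],"angular": [0,0,0.03],"fingers": 0.5},{"dp": [-0.052,-0.011,0.71],"angular": [0,0,0.03],"fingers": 1}], newtons=60)

```text
time: 4.7
tool_pos: [537.4, 371.5, 121.0]
tcp_rot: [179.9, -0.1, 79.6]
ft_force: [-0.3, -0.4, -0.4]
finger_gap: 51.7
grip_force: 0.0
```

step_arm(targets=[{"dp": [0,0,0],"angular": [0,0,0],"fingers": 1},{"dp": [0,0,0],"angular": [0,0,0],"fingers": 1},{"dp": [0,0,0],"angular": [0,0,0],"fingers": 1},{"dp": [0,0,0],"angular": [0,0,0],"fingers": 1},{"dp": [0,0,-0.1],"angular": [0,0,0],"fingers": 1},{"dp": [0,0,-0.4],"angular": [0,0,0],"fingers": 1},{"dp": [0,0,-0.7],"angular": [0,0,0],"fingers": 1},{"dp": [0,0,-0.9],"angular": [0,0,0],"fingers": 1}])

```text
time: 5.7
tool_pos: [536.9, 371.3, 304.1]
tcp_rot: [179.8, -0.1, 79.6]
ft_force: [0.8, -0.1, -3.8]
finger_gap: 11.2
grip_force: 59.0
```

step_arm(targets=[{"dp": [-0.1,0.08,0],"angular": [0,0,-0.01],"fingers": 1},{"dp": [-0.3,0.16,0],"angular": [0,0,-0.03],"fingers": 1},{"dp": [-0.52,0.22,0],"angular": [0,0,-0.045],"fingers": 1},{"dp": [-0.75,0.27,0],"angular": [0,0,-0.058],"fingers": 1},{"dp": [-0.92,0.3,0],"angular": [0,0,-0.058],"fingers": 1},{"dp": [-1,0.32,0],"angular": [0,0,-0.058],"fingers": 1},{"dp": [-1,0.32,0],"angular": [0,0,-0.058],"fingers": 1},{"dp": [-1,0.32,0],"angular": [0,0,-0.058],"fingers": 1}])

```text
time: 6.7
tool_pos: [563.1, 163.7, 299.4]
tcp_rot: [-180.0, -0.0, 90.0]
ft_force: [-0.8, 0.8, -2.4]
finger_gap: 11.4
grip_force: 59.0
```

step_arm(targets=[{"dp": [-0.15,0,0.03],"angular": [0,0,0],"fingers": 1},{"dp": [-0.4,0,0.08],"angular": [0,0,0],"fingers": 1},{"dp": [-0.65,0,0.12],"angular": [0,0,0],"fingers": 1},{"dp": [-0.79,0,0.12],"angular": [0,0,0],"fingers": 1},{"dp": [-0.79,0,0.12],"angular": [0,0,0],"fingers": 1},{"dp": [-0.79,0,0.12],"angular": [0,0,0],"fingers": 1},{"dp": [-0.79,0,0.12],"angular": [0,0,0],"fingers": 1},{"dp": [-0.79,0,0.12],"angular": [0,0,0],"fingers": 1}])

```text
time: 7.7
tool_pos: [563.3, 5.7, 275.3]
tcp_rot: [180.0, -0.0, 90.1]
ft_force: [-0.3, -0.6, -3.8]
finger_gap: 11.4
grip_force: 59.0
```

Run:
```python
from h import *
w=camera_params("wrist");a=snapshot("wrist");cv2.imwrite("pics/w2.png",a);print(sense()["tool_pos"])
hz=dict(studs=135,catch_pivot=159,catch_tab=204)
for l,z in hz.items():
    for u,c in look(l): print(l,u,c,atz(w,u,z).round(1))
cv2.imwrite("pics/w2c.png",cv2.resize(a,(800,600),interpolation=cv2.INTER_CUBIC))
```

```text
[563.29271395   5.50739405 275.34517597]
studs [106.3, 123.7] 0.82 [430.2  72.9 135. ]
```

View pics/w2c.png

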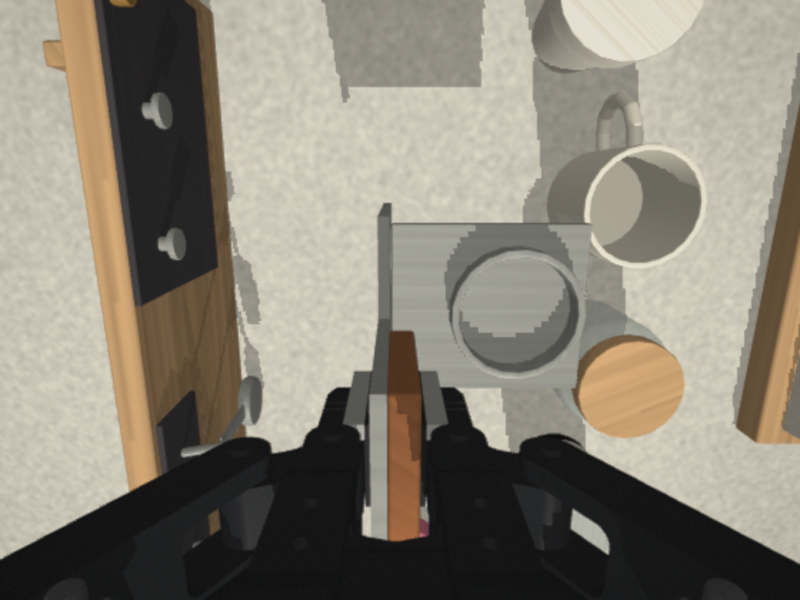

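The studs show on the dark sheet: heads at about (113,78) and (124,171) in the 560-wide picture. The held holder is at centre and the tab's foot is at the top left. Segmenting the stud heads next.

Run:
```python
from h import *
w=camera_params("wrist");a=cv2.imread("pics/w2.png");g=cv2.cvtColor(a,6)
sub=g[50:200,80:150]
for th in (80,100,120):
    m=np.zeros_like(g);m[50:195,85:140]=(g[50:195,85:140]>th)
    hsv=cv2.cvtColor(a,cv2.COLOR_BGR2HSV);m[hsv[...,1]>90]=0
    n,lab,st,ce=cv2.connectedComponentsWithStats(m)
    for i in range(1,n):
        if 60<st[i,4]<800 and st[i,0]>86:
            x,y,ww,hh,A=st[i];print(th,st[i],ce[i].round(1))
            ys,xs=np.where(lab==i)
            for r in (ys==y),(ys==y+hh-1),(xs==x+ww-1): print("   ",xs[r].mean(),ys[r].mean())
# face edges: studs world for centre estimates
for u in [(113.4,77.7),(123.9,170.8),(100.8,77),(112,170)]: print(u,atz(w,u,135).round(1))
# panel top edge: left edge of wood (z=165) px pts, sheet top-edge
for u in [(60/1.4286,20/1.4286),(128/1.4286,480/1.4286)]: print("wood top back",atz(w,u,165).round(1))
for u in [(97/1.4286,10/1.4286),(137/1.4286,303/1.4286),(216/1.4286,267/1.4286)]: print("front/top",atz(w,u,165).round(1))
# expected head projection for guesses
for X in [(434+10.5,110,135),(434+10.5,40,135)]: print(X,proj(w,X).round(1))
```

```text
80 [ 99  65  19  26 265] [108.4  77.9]
    110.5 65.0
    115.0 90.0
    117.0 86.0
80 [110 160  19  22 254] [119.6 171. ]
    121.5 160.0
    123.0 181.0
    128.0 174.0
100 [100  67  17  23 179] [107.1  78. ]
    108.5 67.0
    114.0 89.0
    116.0 89.0
100 [111 162  15  20 141] [117.3 171.7]
    119.5 162.0
    123.5 181.0
    125.0 181.0
120 [100  70  16  20 144] [106.8  79. ]
    107.0 70.0
    114.0 89.0
    115.0 89.0
120 [111 166  14  16 106] [117.2 172.7]
    118.0 166.0
    123.5 181.0
    124.0 181.0
(113.4, 77.7) [439.8 105.8 135. ]
(123.9, 170.8) [439.8  35.7 135. ]
(100.8, 77) [430.4 106.3 135. ]
(112, 170) [430.3  36.3 135. ]
wood top back [411.5 140.6 165. ]
wood top back [409.2 -96.1 165. ]
front/top [428.8 144.6 165. ]
front/top [428.5   8.9 165. ]
front/top [471.4  27.8 165. ]
(444.5, 110, 135) [118.9  71.7]
(444.5, 40, 135) [129.2 165.4]
```

Run:
```python
from h import *
w=camera_params("wrist");s=1.42857;T=sense()["tool_pos"];print(T, sense()["tcp_rot"])
f=lambda x,y,z:atz(w,((x-.2)/s,(y-.2)/s),z).round(1)
a=cv2.imread("pics/w2.png");g=cv2.cvtColor(a,6)
print("shoulder corner",f(381,205,T[2]-26),f(391,205,T[2]-26))
print("ring rim c",f(517,313,T[2]-101))
# rim ellipse extents outer: left 451,right 585,top 248,bottom 380
print("rim top/bot/l/r",f(517,248,T[2]-101),f(517,380,T[2]-101),f(451,313,T[2]-101),f(585,313,T[2]-101))
print("shelf corners",f(591,223,T[2]-115),f(578,387,T[2]-115),f(392,223,T[2]-115))
print("tongue top end",f(391,331,T[2]+37),f(412,331,T[2]+37))
```

```text
[563.22792144   4.98791347 275.28633978] [-1.79996432e+02  3.33279040e-06  9.00205882e+01]
shoulder corner [558.1  63.3 249.3] [561.4  63.3 249.3]
ring rim c [624.2   6.2 174.3]
rim top/bot/l/r [622.1  39.  174.3] [626.5 -30.1 174.3] [590.9   6.2 174.3] [658.4   6.2 174.3]
shelf corners [662.3  49.8 160.3] [664.3 -40.1 160.3] [561.1  49.7 160.3]
tongue top end [561.9  39.4 312.3] [566.5  39.4 312.3]
```

step_arm(targets=[{"dp": [0.1,-0.1,0.05],"angular": [0,0,0],"fingers": 1},{"dp": [0.25,-0.25,0.15],"angular": [0,0,0],"fingers": 1},{"dp": [0.33,-0.4,0.25],"angular": [0,0,0],"fingers": 1},{"dp": [0.33,-0.465,0.35],"angular": [0,0,0],"fingers": 1},{"dp": [0.33,-0.465,0.405],"angular": [0,0,0],"fingers": 1},{"dp": [0.33,-0.465,0.405],"angular": [0,0,0],"fingers": 1},{"dp": [0.33,-0.465,0.405],"angular": [0,0,0],"fingers": 1},{"dp": [0.33,-0.465,0.405],"angular": [0,0,0],"fingers": 1}])

```text
time: 8.9
tool_pos: [471.2, 70.5, 195.2]
tcp_rot: [179.9, -0.0, 90.0]
ft_force: [-0.5, -0.1, -3.4]
finger_gap: 11.3
grip_force: 59.3
```

Run:
```python
from h import *
s=sense();print(s["tool_pos"],s["tcp_rot"],s["ft_force"])
w=camera_params("wrist");a=snapshot("wrist");cv2.imwrite("pics/w3.png",a)
for l,z in dict(catch_pivot=159,catch_tab=204).items():
    for u,c in look(l): print(l,u,c,atz(w,u,z).round(1))
```

```text
[471.19944084  70.49663031 195.24279244] [ 1.79916075e+02 -4.68183320e-03  8.99648476e+01] [-0.50137934 -0.12761787 -3.35991006]
catch_tab [244.3, 54.0] 0.59 [459.5 161.3 204. ]
```

View pics/w3.png

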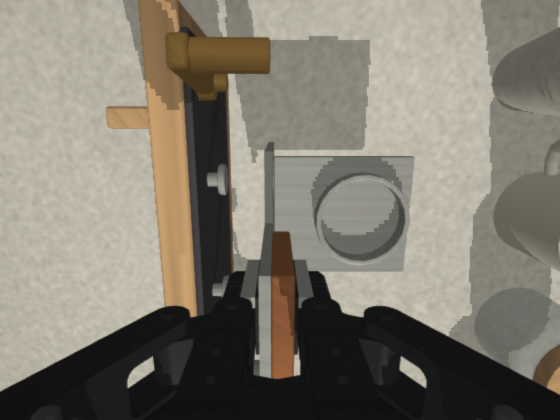

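The view shows the stud heads beside the panel at (222,180) and (220,290). The catch pin runs from (190,55) to (270,55), and the holder sheet is parallel to the panel. Checking the stud's y against the holder next.

Run:
```python
from h import *
w=camera_params("wrist");a=cv2.imread("pics/w3.png");g=cv2.cvtColor(a,6)
m=np.zeros_like(g);m[155:205,200:231]=g[155:205,200:231]>90
ys,xs=np.where(m[:, 216:229]);print("head rows",ys.min(),ys.max());
for c in range(206,232,3): 
    r=np.where(m[:,c])[0]; print(c,(r.min(),r.max()) if len(r) else None,end=" ")
print()
for u in [(228,165),(228,180),(228,195)]: print(atz(w,u,135).round(1))
T=sense()["tool_pos"]
print("shoulder",atz(w,(265,144),T[2]-24.4),"shelf",atz(w,(413,156),T[2]-113.4),atz(w,(404,271),T[2]-113.4),atz(w,(275,156),T[2]-113.4))
print("pin",atz(w,(190,55),204),atz(w,(270,55),204),"row edges",atz(w,(270,38),204),atz(w,(270,73),204))
```

```text
head rows 167 194
206 None 209 (np.int64(174), np.int64(185)) 212 (np.int64(174), np.int64(185)) 215 (np.int64(174), np.int64(185)) 218 (np.int64(169), np.int64(190)) 221 (np.int64(167), np.int64(194)) 224 (np.int64(175), np.int64(194)) 227 None 230 (np.int64(155), np.int64(190)) 
[442.4 115.  135. ]
[442.1 106.4 135. ]
[441.8  97.5 135. ]
shoulder [464.89189494 128.70697575 170.34016608] shelf [568.76465192 115.41808526  81.34016608] [570.78892586  25.87075268  81.34016608] [469.21780749 115.45482254  81.34016608]
pin [439.99471478 160.99785466 204.        ] [467.97437047 160.98900729 204.        ] row edges [468.00206466 166.39105491 204.        ] [467.94433276 155.12983144 204.        ]
```

step_arm(targets=[{"dp": [0.0035,0,0],"angular": [0,0,0],"fingers": 1},{"dp": [0.0035,-0.03,0],"angular": [0,0,0],"fingers": 1},{"dp": [0.0035,-0.07,0],"angular": [0,0,0],"fingers": 1},{"dp": [0.0035,-0.11,0],"angular": [0,0,0],"fingers": 1},{"dp": [0.0035,-0.14,0],"angular": [0,0,0],"fingers": 1},{"dp": [0.0035,-0.16,0],"angular": [0,0,0],"fingers": 1},{"dp": [0.0035,-0.17,0],"angular": [0,0,0],"fingers": 1},{"dp": [0.0035,-0.17,0],"angular": [0,0,0],"fingers": 1}])

```text
time: 10.05
tool_pos: [437.1, 71.4, 194.7]
tcp_rot: [179.9, -0.0, 90.0]
ft_force: [4.7, 0.7, -5.1]
finger_gap: 11.5
grip_force: 59.4
```

step_arm(targets=[{"dp": [0,0,0.015],"angular": [0,0,0],"fingers": 1},{"dp": [0,0,0.03],"angular": [0,0,0],"fingers": 1},{"dp": [0,0,0.045],"angular": [0,0,0],"fingers": 1},{"dp": [0,0,0.06],"angular": [0,0,0],"fingers": 1},{"dp": [0,0,0.075],"angular": [0,0,0],"fingers": 1},{"dp": [0,0,0.09],"angular": [0,0,0],"fingers": 1},{"dp": [0,0,0.1],"angular": [0,0,0],"fingers": 1},{"dp": [0,0,0.1],"angular": [0,0,0],"fingers": 1}])

```text
time: 11.05
tool_pos: [437.2, 71.4, 174.7]
tcp_rot: [179.9, -0.0, 90.0]
ft_force: [6.3, -0.1, -3.2]
finger_gap: 11.3
grip_force: 59.7
```

Slid freely; press a few mm further to find the seat.

step_arm(targets=[{"dp": [0,0,0.005],"angular": [0,0,0],"fingers": 1},{"dp": [0,0,0.008],"angular": [0,0,0],"fingers": 1},{"dp": [0,0,0.011],"angular": [0,0,0],"fingers": 1},{"dp": [0,0,0.013],"angular": [0,0,0],"fingers": 1},{"dp": [0,0,0.015],"angular": [0,0,0],"fingers": 1},{"dp": [0,0,0.015],"angular": [0,0,0],"fingers": 1},{"dp": [0,0,0.015],"angular": [0,0,0],"fingers": 1},{"dp": [0,0,0.015],"angular": [0,0,0],"fingers": 1}])

```text
time: 12.05
tool_pos: [437.5, 71.5, 174.1]
tcp_rot: [179.8, -0.0, 90.0]
ft_force: [-2.0, -0.4, 15.7]
finger_gap: 11.3
grip_force: 62.6
```

step_arm(targets=[{"dp": [0,0,-0.01],"angular": [0,0,0],"fingers": 0.8},{"dp": [0,0,-0.01],"angular": [0,0,0],"fingers": 0.5},{"dp": [0,0,-0.01],"angular": [0,0,0],"fingers": 0},{"dp": [0,0,-0.01],"angular": [0,0,0],"fingers": 0},{"dp": [0,0,-0.01],"angular": [0,0,0],"fingers": 0},{"dp": [0,0,-0.15],"angular": [0,0,0],"fingers": 0},{"dp": [0,0,-0.35],"angular": [0,0,0],"fingers": 0},{"dp": [0,0,-0.5],"angular": [0,0,0],"fingers": 0}])

```text
time: 13.05
tool_pos: [436.5, 71.4, 272.9]
tcp_rot: [179.9, -0.0, 90.0]
ft_force: [0.6, -0.6, -1.0]
finger_gap: 85.6
grip_force: 0.0
```

Run:
```python
from h import *
s=sense();print(s["tool_pos"],s["tcp_rot"],s["ft_force"])
w=camera_params("wrist");a=snapshot("wrist");cv2.imwrite("pics/w4.png",a)
for l,z in dict(holder_slots=135,holder_grip=193,holder_ring=61,catch_tab=204,catch_pivot=159).items():
    for u,c in look(l): print(l,u,c,atz(w,u,z).round(1))
```

```text
[436.4509873   71.40016285 272.94694963] [ 1.79940807e+02 -1.11931847e-03  8.99960700e+01] [ 0.58377852 -0.61677437 -0.97130155]
holder_slots [270.6, 208.5] 0.84 [431.3  71.5 135. ]
holder_grip [281.5, 227.2] 0.61 [439.4  72.6 193. ]
holder_grip [506.2, 89.7] 0.54 [573.4 158.3 193. ]
holder_ring [336.2, 191.0] 0.76 [497.4  72.2  61. ]
catch_tab [317.7, 83.6] 0.97 [459.4 160.6 204. ]
```

View pics/w4.png

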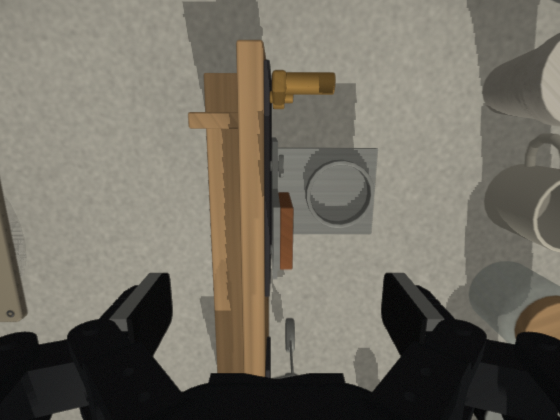

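The holder hangs level on the studs, with its ring near (340,190). The catch pin is still upright at (305,84). Next I shut the fingers and go to the outer side of the pin.

step_arm(targets=[{"dp": [0.2,0.03,0],"angular": [0,0,0],"fingers": 1},{"dp": [0.45,0.08,0],"angular": [0,0,0],"fingers": 1},{"dp": [0.62,0.11,0],"angular": [0,0,0],"fingers": 1},{"dp": [0.62,0.11,0],"angular": [0,0,0],"fingers": 1},{"dp": [0.62,0.11,0.15],"angular": [0,0,0],"fingers": 1},{"dp": [0.62,0.11,0.3],"angular": [0,0,0],"fingers": 1},{"dp": [0.62,0.11,0.4],"angular": [0,0,0],"fingers": 1},{"dp": [0.62,0.11,0.4],"angular": [0,0,0],"fingers": 1}])

```text
time: 14.35
tool_pos: [456.4, 194.1, 188.5]
tcp_rot: [-179.7, 0.1, 90.0]
ft_force: [-0.4, -1.2, 0.2]
finger_gap: 0.1
grip_force: 0.0
```

step_arm(targets=[{"dp": [-0.05,0,0],"angular": [0,0,0],"fingers": 1},{"dp": [-0.09,0,0],"angular": [0,0,0],"fingers": 1},{"dp": [-0.13,0,0.005],"angular": [0,0,0],"fingers": 1},{"dp": [-0.17,0,0.015],"angular": [0,0,0],"fingers": 1},{"dp": [-0.21,0,0.03],"angular": [0,0,0],"fingers": 1},{"dp": [-0.25,0,0.045],"angular": [0,0,0],"fingers": 1},{"dp": [-0.28,0,0.06],"angular": [0,0,0],"fingers": 1},{"dp": [-0.28,0,0.06],"angular": [0,0,0],"fingers": 1}])

```text
time: 15.35
tool_pos: [457.9, 138.8, 178.6]
tcp_rot: [-179.9, 0.0, 90.0]
ft_force: [0.7, -0.8, 0.8]
finger_gap: -0.3
grip_force: 0.0
```

Run:
```python
from h import *
s=sense();print(s["tool_pos"],s["tcp_rot"],s["ft_force"])
a=snapshot("scene")
for u,c in look("catch_tab","scene"): print(u,c)
S=camera_params("scene")
for d in (0,20,40,60,80,95):
    r=np.radians(d);print(d,proj(S,(454,156.3-45*np.cos(r),159+45*np.sin(r))).round(1))
```

```text
[457.88093173 138.81508234 178.6443166 ] [-1.79935072e+02  3.22309824e-02  8.99629233e+01] [ 0.65253623 -0.81114686  0.76936576]
[295.8, 176.8] 0.48
0 [292.1 184. ]
20 [293.2 180.6]
40 [295.9 178. ]
60 [300.  176.5]
80 [304.9 176.4]
95 [308.8 177.1]
```

step_arm(targets=[{"dp": [0.02,0,-0.1],"angular": [0,0,0],"fingers": 1},{"dp": [0.02,0,-0.2],"angular": [0,0,0],"fingers": 1},{"dp": [-0.08,0,-0.2],"angular": [0,0,0],"fingers": 1},{"dp": [-0.12,0,-0.2],"angular": [0,0,0],"fingers": 1},{"dp": [-0.12,0,-0.12],"angular": [0,0,0],"fingers": 1},{"dp": [-0.12,0,-0.06],"angular": [0,0,0],"fingers": 1},{"dp": [-0.12,0,0],"angular": [0,0,0],"fingers": 1},{"dp": [-0.12,0,0.03],"angular": [0,0,0],"fingers": 1}])

```text
time: 16.45
tool_pos: [457.5, 115.6, 171.8]
tcp_rot: [-179.9, 0.0, 90.0]
ft_force: [-0.7, -1.1, 1.1]
finger_gap: -0.6
grip_force: 0.6
```

step_arm(targets=[{"dp": [0,0,0.01],"angular": [0,0,0],"fingers": 1},{"dp": [0,0,0.02],"angular": [0,0,0],"fingers": 1},{"dp": [0,0,0.03],"angular": [0,0,0],"fingers": 1},{"dp": [0,0,0.035],"angular": [0,0,0],"fingers": 1},{"dp": [0,0,0.04],"angular": [0,0,0],"fingers": 1},{"dp": [0,0,0.042],"angular": [0,0,0],"fingers": 1},{"dp": [0,0,0.042],"angular": [0,0,0],"fingers": 1},{"dp": [0,0,0.042],"angular": [0,0,0],"fingers": 1}])

```text
time: 17.45
tool_pos: [458.3, 115.4, 165.0]
tcp_rot: [180.0, -0.0, 90.0]
ft_force: [0.7, -0.9, 0.9]
finger_gap: -0.3
grip_force: 0.5
```

step_arm(targets=[{"dp": [0,0,0.005],"angular": [0,0,0],"fingers": 1},{"dp": [0,0,0.008],"angular": [0,0,0],"fingers": 1},{"dp": [0,0,0.01],"angular": [0,0,0],"fingers": 1},{"dp": [0,0,0.012],"angular": [0,0,0],"fingers": 1},{"dp": [0,0,0.012],"angular": [0,0,0],"fingers": 1},{"dp": [0,0,0.012],"angular": [0,0,0],"fingers": 1},{"dp": [0,0,0.012],"angular": [0,0,0],"fingers": 1},{"dp": [0,0,0.012],"angular": [0,0,0],"fingers": 1}])

```text
time: 18.45
tool_pos: [458.7, 115.5, 164.2]
tcp_rot: [179.9, -0.0, 90.0]
ft_force: [-5.7, -1.8, 13.6]
finger_gap: 0.1
grip_force: 6.7
```

step_arm(targets=[{"dp": [0,0,-0.2],"angular": [0,0,0],"fingers": 1},{"dp": [0,0,-0.45],"angular": [0,0,0],"fingers": 1},{"dp": [0,0,-0.65],"angular": [0,0,0],"fingers": 1},{"dp": [0,0,-0.65],"angular": [0,0,0],"fingers": 1},{"dp": [0,0,-0.65],"angular": [0,0,0],"fingers": 0.5},{"dp": [0,0,-0.65],"angular": [0,0,0],"fingers": 0},{"dp": [0,0,-0.65],"angular": [0,0,0],"fingers": 0},{"dp": [0,0,-0.65],"angular": [0,0,0],"fingers": 0}])

```text
time: 19.45
tool_pos: [458.0, 115.4, 291.8]
tcp_rot: [-179.9, 0.0, 90.0]
ft_force: [-0.6, -0.2, -0.1]
finger_gap: 72.3
grip_force: 0.0
```

Run:
```python
from h import *
s=sense();print(s["tool_pos"],s["tcp_rot"],s["ft_force"])
w=camera_params("wrist");a=snapshot("wrist");cv2.imwrite("pics/w5.png",a)
for l,z in dict(holder_grip=193,holder_ring=61,catch_tab=159).items():
    for u,c in look(l): print(l,u,c,atz(w,u,z).round(1))
S,t=camera_params("scene"),camera_params("top")
print(atz(S,(139.2,188.7),46),atz(t,(392,211.7),46))
for n in("scene","top"):
    snapshot(n)
    for d in masks_of(n,"tamper_center"): 
        y,x=np.where(d["pixels"]);print(n,np.round(d["at"],1),round(d["conf"],2),x.min(),x.max(),y.min(),y.max())
```

```text
[457.97842309 115.35453899 291.81156244] [-1.79933008e+02  9.03108423e-03  8.99945889e+01] [-0.61574664 -0.23506425 -0.07289088]
holder_grip [252.6, 277.3] 0.92 [439.5  71.9 193. ]
holder_ring [311.3, 227.5] 0.58 [495.9  71.6  61. ]
catch_tab [281.3, 213.8] 0.76 [461.3 112.2 159. ]
[ 525.58407393 -384.0141454    46.        ] [ 561.31825457 -366.25742152   46.        ]
scene [137.4 192.5] 0.73 130 147 182 208
scene [118.8 180.6] 0.71 111 128 165 191
scene [326.1 299.1] 0.5 311 351 276 317
top [394.3 213.4] 0.69 388 403 210 223
top [365.9 209.6] 0.66 358 372 202 216
top [422.3 228.5] 0.44 414 430 223 235
```

View pics/w5.png

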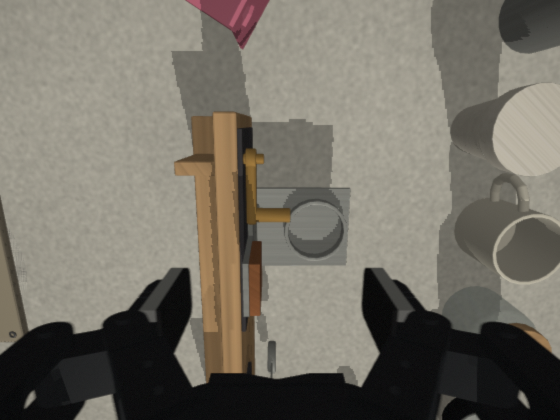

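The catch bar lies level over the shoulder: the pin runs from (250,214) to (290,214), above the ring at (315,229). Moving on to the tamper.

step_arm(targets=[{"dp": [-0.2,0.1,0],"angular": [0,0,0.04],"fingers": 0},{"dp": [-0.45,0.2,0],"angular": [0,0,0.09],"fingers": 0},{"dp": [-0.7,0.3,0],"angular": [0,0,0.14],"fingers": 0},{"dp": [-0.95,0.4,0],"angular": [0,0,0.19],"fingers": 0},{"dp": [-1,0.5,0],"angular": [0,0,0.25],"fingers": 0},{"dp": [-1,0.5,0],"angular": [0,0,0.25],"fingers": 0},{"dp": [-1,0.5,0],"angular": [0,0,0.25],"fingers": 0},{"dp": [-1,0.5,0],"angular": [0,0,0.25],"fingers": 0}])

```text
time: 20.85
tool_pos: [557.8, -83.7, 292.8]
tcp_rot: [180.0, -0.0, 45.2]
ft_force: [0.0, 0.4, 0.8]
finger_gap: 85.7
grip_force: 0.0
```

step_arm(targets=[{"dp": [-0.15,0.15,0],"angular": [0,0,0.04],"fingers": 0},{"dp": [-0.35,0.35,0],"angular": [0,0,0.09],"fingers": 0},{"dp": [-0.55,0.57,0],"angular": [0,0,0.14],"fingers": 0},{"dp": [-0.75,0.77,0],"angular": [0,0,0.19],"fingers": 0},{"dp": [-0.9,0.92,0],"angular": [0,0,0.25],"fingers": 0},{"dp": [-0.97,1,0],"angular": [0,0,0.25],"fingers": 0},{"dp": [-0.97,1,0],"angular": [0,0,0.25],"fingers": 0},{"dp": [-0.97,1,0],"angular": [0,0,0.25],"fingers": 0}])

```text
time: 21.85
tool_pos: [562.7, -361.9, 292.7]
tcp_rot: [-180.0, -0.0, 0.1]
ft_force: [-0.0, -0.5, 0.2]
finger_gap: 85.6
grip_force: 0.0
```

Run:
```python
from h import *
s=sense();print(s["tool_pos"],s["tcp_rot"])
w=camera_params("wrist");a=snapshot("wrist");cv2.imwrite("pics/w6.png",a)
for u,c in look("tamper_center"): print(u,c,atz(w,u,46).round(1))
# ring from w5 : rim bright ellipse
```

```text
[ 562.67918285 -361.8822138   292.73134316] [-1.79979820e+02 -9.24750124e-03  1.08006070e-01]
[294.6, 197.6] 0.9 [ 548.3 -381.8   46. ]
[192.9, 171.8] 0.86 [ 577.2 -268.5   46. ]
[375.1, 243.5] 0.57 [ 493.6 -477.    46. ]
```

View pics/w6.png

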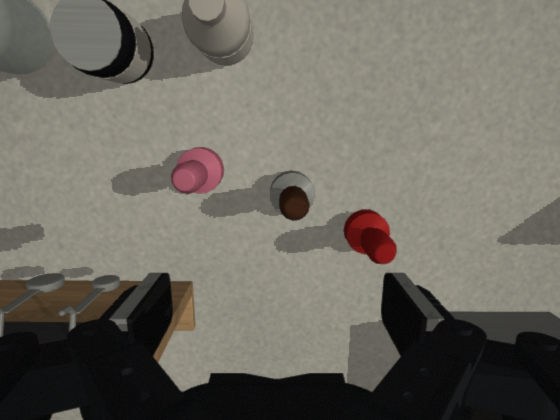

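The picture shows the steel tamper at (292,195), pink at (195,172) and red at (370,240).

Run:
```python
from h import *
T=sense()["tool_pos"];w=camera_params("wrist");a=cv2.imread("pics/w6.png")
h=cv2.cvtColor(a,cv2.COLOR_BGR2HSV)
m=((h[...,2]<95)&(h[...,1]>90)).astype(np.uint8);m[:175]=0;m[230:]=0;m[:,:265]=0;m[:,325:]=0
c=max(cv2.findContours(m,0,2)[0],key=cv2.contourArea);x,y,ww,hh=cv2.boundingRect(c);print("handle",x,y,ww,hh)
for u,z in [((292,191.5),22),((294.6,197.6),46),((294,207),86)]: print(atz(w,u,z).round(1))
for z,n,col in ((92,32,0),):
    pass
# overlay check
for X in [(550,-380),(548,-381)]: print(X,[proj(w,(*X,z)).round(1).tolist() for z in (22,46,86)], np.round([X[0]-T[0],X[1]-T[1]],1))
```

```text
handle 280 187 29 33
[ 550.9 -379.8   22. ]
[ 548.4 -381.7   46. ]
[ 546.8 -379.1   86. ]
(550, -380) [[292.2, 192.3], [293.1, 196.2], [294.9, 204.0]] [-12.8 -18.2]
(548, -381) [[293.0, 193.9], [294.0, 198.0], [295.9, 205.9]] [-14.8 -19.2]
```

step_arm(targets=[{"dp": [-0.067,0.09,0.1],"angular": [0,0,0],"fingers": 0},{"dp": [-0.067,0.09,0.3],"angular": [0,0,0],"fingers": 0},{"dp": [-0.067,0.09,0.5],"angular": [0,0,0],"fingers": 0},{"dp": [-0.067,0.09,0.7],"angular": [0,0,0],"fingers": 0},{"dp": [-0.067,0.09,0.85],"angular": [0,0,0],"fingers": 0},{"dp": [-0.067,0.09,0.95],"angular": [0,0,0],"fingers": 0},{"dp": [-0.067,0.09,1],"angular": [0,0,0],"fingers": 0},{"dp": [-0.067,0.09,1],"angular": [0,0,0],"fingers": 0}])

```text
time: 22.95
tool_pos: [548.8, -381.3, 92.3]
tcp_rot: [-180.0, 0.0, -0.0]
ft_force: [0.3, -0.5, 0.2]
finger_gap: 85.4
grip_force: 0.0
```

step_arm(targets=[{"dp": [0,0,0.08],"angular": [0,0,0],"fingers": 0},{"dp": [0,0,0.16],"angular": [0,0,0],"fingers": 0},{"dp": [0,0,0.22],"angular": [0,0,0],"fingers": 0},{"dp": [0,0,0.23],"angular": [0,0,0],"fingers": 0},{"dp": [0,0,0.23],"angular": [0,0,0],"fingers": 0},{"dp": [0,0,0.23],"angular": [0,0,0],"fingers": 0.4},{"dp": [0,0,0.23],"angular": [0,0,0],"fingers": 0.8},{"dp": [0,0,0.23],"angular": [0,0,0],"fingers": 0.8}], newtons=40)

```text
time: 23.95
tool_pos: [549.2, -381.3, 46.9]
tcp_rot: [180.0, -0.0, -0.0]
ft_force: [-0.9, 2.4, 2.8]
finger_gap: 32.2
grip_force: 1.9
```

step_arm(targets=[{"dp": [0,0,0],"angular": [0,0,0],"fingers": 1},{"dp": [0,0,0],"angular": [0,0,0],"fingers": 1},{"dp": [0,0,0],"angular": [0,0,0],"fingers": 1},{"dp": [0,0,0],"angular": [0,0,0],"fingers": 1},{"dp": [0,0,-0.1],"angular": [0,0,0],"fingers": 1},{"dp": [0,0,-0.3],"angular": [0,0,0],"fingers": 1},{"dp": [0,0,-0.5],"angular": [0,0,0],"fingers": 1},{"dp": [0,0,-0.7],"angular": [0,0,0],"fingers": 1}])

```text
time: 24.95
tool_pos: [548.6, -381.1, 188.0]
tcp_rot: [-180.0, 0.0, -0.0]
ft_force: [0.7, -0.6, -4.3]
finger_gap: 30.6
grip_force: 40.6
```

step_arm(targets=[{"dp": [0,-0.1,-0.1],"angular": [0,0,0],"fingers": 1},{"dp": [0,-0.3,-0.2],"angular": [0,0,0],"fingers": 1},{"dp": [0,-0.55,-0.2],"angular": [0,0,0],"fingers": 1},{"dp": [0,-0.8,-0.2],"angular": [0,0,0],"fingers": 1},{"dp": [0,-1,-0.2],"angular": [0,0,0],"fingers": 1},{"dp": [0,-1,-0.2],"angular": [0,0,0],"fingers": 1},{"dp": [0,-1,-0.2],"angular": [0,0,0],"fingers": 1},{"dp": [0,-1,-0.2],"angular": [0,0,0],"fingers": 1}])

```text
time: 25.95
tool_pos: [548.9, -182.3, 226.5]
tcp_rot: [180.0, 0.0, -0.1]
ft_force: [0.7, 0.1, -3.6]
finger_gap: 31.2
grip_force: 41.1
```

step_arm(targets=[{"dp": [0,-0.1,0],"angular": [0,0,0],"fingers": 1},{"dp": [0,-0.3,0],"angular": [0,0,0],"fingers": 1},{"dp": [0,-0.55,0],"angular": [0,0,0],"fingers": 1},{"dp": [0,-0.8,0],"angular": [0,0,0],"fingers": 1},{"dp": [0,-1,0],"angular": [0,0,0],"fingers": 1},{"dp": [0,-1,0],"angular": [0,0,0],"fingers": 1},{"dp": [0,-1,0],"angular": [0,0,0],"fingers": 1},{"dp": [0,-1,0],"angular": [0,0,0],"fingers": 1}])

```text
time: 26.95
tool_pos: [549.1, 17.8, 226.4]
tcp_rot: [180.0, 0.0, -0.1]
ft_force: [0.2, 0.4, -4.1]
finger_gap: 31.4
grip_force: 41.5
```

step_arm(targets=[{"dp": [-0.05,-0.1,0],"angular": [0,0,0],"fingers": 1},{"dp": [-0.12,-0.2,0],"angular": [0,0,0],"fingers": 1},{"dp": [-0.2,-0.26,0.05],"angular": [0,0,0],"fingers": 1},{"dp": [-0.25,-0.26,0.15],"angular": [0,0,0],"fingers": 1},{"dp": [-0.25,-0.26,0.25],"angular": [0,0,0],"fingers": 1},{"dp": [-0.25,-0.26,0.3],"angular": [0,0,0],"fingers": 1},{"dp": [-0.25,-0.26,0.3],"angular": [0,0,0],"fingers": 1},{"dp": [-0.25,-0.26,0.3],"angular": [0,0,0],"fingers": 1}])

```text
time: 27.95
tool_pos: [499.6, 71.0, 167.5]
tcp_rot: [-180.0, -0.1, -0.0]
ft_force: [0.6, 0.2, -4.0]
finger_gap: 31.2
grip_force: 41.6
```

Run:
```python
from h import *
s=sense();print(s["tool_pos"],s["tcp_rot"],s["ft_force"])
w=camera_params("wrist");a=snapshot("wrist");cv2.imwrite("pics/w7.png",a)
cv2.imwrite("pics/w7c.png",cv2.resize(a[100:400,120:520],(800,600),interpolation=cv2.INTER_CUBIC))
T=s["tool_pos"]
for u,c in look("tamper_center"): print("tamp",u,c,atz(w,u,T[2]-1).round(1))
for u,c in look("holder_ring"): print("ring",u,c,atz(w,u,61).round(1))
```

```text
[499.59011573  70.95328521 167.46649171] [-1.79994681e+02 -7.43969132e-02 -7.45917168e-03] [ 0.6429406   0.19370832 -3.99839539]
```

View pics/w7c.png

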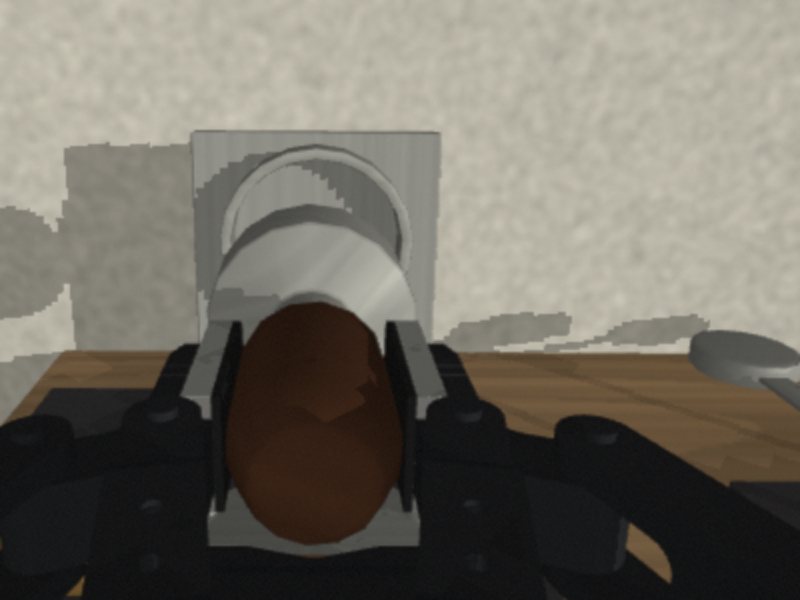

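The tamper base is in front of the ring: shelf front corners at crop (192,131) and (440,132), ring rim columns 222–411, base columns 208–415. Computing the offsets.

Run:
```python
from h import *
w=camera_params("wrist");T=sense()["tool_pos"]
f=lambda x,y,z:atz(w,(120+x/2-.25,100+y/2-.25),z).round(1)
print("shelf front corners",f(192,131,61),f(440,132,61))
print("rim +x",f(316,146,75),"l/r",f(222,235,75),f(411,235,75))
print("rim inner +x",f(316,157,75))
zb=T[2]-46.9
print("base +x bottom edge",f(312,205,zb),"l/r at", f(208,300,zb+22),f(415,300,zb+22))
```

```text
shelf front corners [537.6 114.4  61. ] [537.2  26.8  61. ]
rim +x [534.1  70.7  75. ] l/r [503.2 103.2  75. ] [503.2  37.7  75. ]
rim inner +x [530.4  70.7  75. ]
base +x bottom edge [523.8  72.  120.5] l/r at [504.   98.3 142.5] [503.9  45.8 142.5]
```

step_arm(targets=[{"dp": [0.011,0.007,0],"angular": [0,0,0],"fingers": 1},{"dp": [0.011,0.007,0.1],"angular": [0,0,0],"fingers": 1},{"dp": [0.011,0.007,0.17],"angular": [0,0,0],"fingers": 1},{"dp": [0.011,0.007,0.21],"angular": [0,0,0],"fingers": 1},{"dp": [0.011,0.007,0.225],"angular": [0,0,0],"fingers": 1},{"dp": [0.011,0.007,0.24],"angular": [0,0,0],"fingers": 1},{"dp": [0.011,0.007,0.25],"angular": [0,0,0],"fingers": 1},{"dp": [0.011,0.007,0.25],"angular": [0,0,0],"fingers": 1}])

```text
time: 29.1
tool_pos: [501.4, 69.4, 116.6]
tcp_rot: [180.0, -0.0, -0.0]
ft_force: [-1.1, -0.4, -3.8]
finger_gap: 30.6
grip_force: 41.6
```

step_arm(targets=[{"dp": [0,0,0.01],"angular": [0,0,0],"fingers": 1},{"dp": [0,0,0.02],"angular": [0,0,0],"fingers": 1},{"dp": [0,0,0.03],"angular": [0,0,0],"fingers": 1},{"dp": [0,0,0.035],"angular": [0,0,0],"fingers": 1},{"dp": [0,0,0.04],"angular": [0,0,0],"fingers": 1},{"dp": [0,0,0.043],"angular": [0,0,0],"fingers": 1},{"dp": [0,0,0.043],"angular": [0,0,0],"fingers": 1},{"dp": [0,0,0.043],"angular": [0,0,0],"fingers": 1}])

```text
time: 30.1
tool_pos: [501.4, 69.4, 108.0]
tcp_rot: [-180.0, -0.0, -0.0]
ft_force: [-0.1, 0.3, -4.4]
finger_gap: 30.8
grip_force: 41.6
```

step_arm(targets=[{"dp": [0,0,0.004],"angular": [0,0,0],"fingers": 1},{"dp": [0,0,0.006],"angular": [0,0,0],"fingers": 1},{"dp": [0,0,0.008],"angular": [0,0,0],"fingers": 1},{"dp": [0,0,0.01],"angular": [0,0,0],"fingers": 1},{"dp": [0,0,0.01],"angular": [0,0,0],"fingers": 1},{"dp": [0,0,0.01],"angular": [0,0,0],"fingers": 1},{"dp": [0,0,0.01],"angular": [0,0,0],"fingers": 1},{"dp": [0,0,0.01],"angular": [0,0,0],"fingers": 1}])

```text
time: 31.1
tool_pos: [501.6, 69.4, 106.2]
tcp_rot: [-180.0, -0.0, -0.0]
ft_force: [0.1, -0.1, 2.7]
finger_gap: 30.4
grip_force: 42.2
```

step_arm(targets=[{"dp": [0,0,0],"angular": [0,0,0],"fingers": 0.5},{"dp": [0,0,0],"angular": [0,0,0],"fingers": 0.2},{"dp": [0,0,0],"angular": [0,0,0],"fingers": 0.2},{"dp": [0,0,0],"angular": [0,0,0],"fingers": 0},{"dp": [0,0,-0.1],"angular": [0,0,0],"fingers": 0},{"dp": [0,0,-0.35],"angular": [0,0,0],"fingers": 0},{"dp": [0.1,0,-0.6],"angular": [0,0,0],"fingers": 0},{"dp": [0.1,0,-0.85],"angular": [0,0,0],"fingers": 0}])

```text
time: 32.1
tool_pos: [521.8, 69.3, 277.4]
tcp_rot: [180.0, -0.0, -0.0]
ft_force: [-0.1, -0.0, 0.3]
finger_gap: 85.3
grip_force: 0.0
```

Run:
```python
from h import *
s=sense();print(s["tool_pos"],s["ft_force"])
w=camera_params("wrist");a=snapshot("wrist");cv2.imwrite("pics/w8.png",a[:,:])
for l,z in dict(tamper_center=107,holder_ring=61,holder_grip=193,catch_tab=159).items():
    for u,c in look(l): print(l,u,c,atz(w,u,z).round(1))
```

```text
[521.79415311  69.29805907 277.37405456] [-0.1386799  -0.02415849  0.2553234 ]
tamper_center [275.4, 223.7] 0.56 [498.4  70.9 107. ]
holder_ring [61.0, 286.1] 0.59 [412.9 310.9  61. ]
holder_grip [275.2, 328.1] 0.63 [443.3  71.  193. ]
catch_tab [226.9, 289.1] 0.76 [457.8 110.4 159. ]
```

View pics/w8.png

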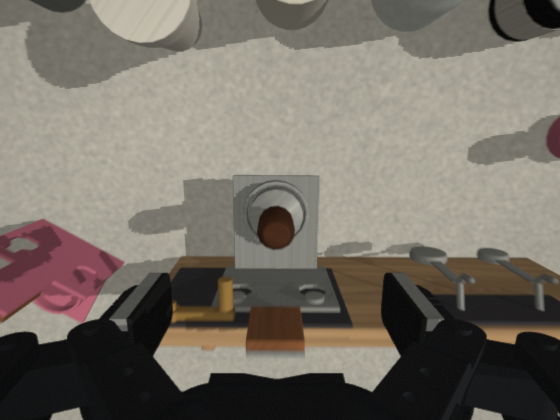

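The picture shows the tamper upright in the ring at (276,215), the catch level with its pin at (226,292), and both stud heads through the slots at (237,292) and (313,292). The arm is clear, so I am handing in.

```bash
python3 -c "from bench import *;print(hand_in())"
```

```text
the job is handed in; nothing more can be done
None
```

The holder hangs fully down on both studs, the catch is level over its shoulder, and the tamper stands upright in the ring; I saw no bystander touched and handed in at about 32 s, but the hand-in gave no verdict.

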